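Open the double-latched safety hood of the bobbin winder

TASK

Open the bobbin winder's hood all the way, so that it stands open by itself and the wound spools can be taken out. Swing the side clamp a quarter turn clear of the hood and raise the front lip until the hidden safety catch stops it; then ease the lip back down a few millimetres, because the catch is locked while the hood pulls on it, reach under the lip and feel along from the right for the catch's tab, push it left until it stops and lift the hood past it while you hold it there. Work by feel and gently: never load the hood or the catch with more than 30 N, and leave the things around the machine standing where they are.

Things in the scene. Friction and masses are not known exactly. Their poses are not given: they have to be found in the camera images.
- winder: Bobbin winder: fixed grey machine with a white-framed clear hood, 165 mm deep (x), 240 wide (y), 102 high. Origin: centre of its underside, on the table; x points to its back, y to its left, z up; its front (-x) faces the robot. The low front wall has its outer face at x = -80 mm and its top at z = 62 mm; above it the front is open, behind the hood's lip.
- hood_hinge (a point): Middle of the hood's hinge line, at winder x = +78, z = +96 mm; the hinge line is parallel to the winder's y. The shut hood is 252 mm wide, its top face at z = 102 mm; its front edge overhangs the front wall by 31 mm.
- hood_lip (a point): Middle of the hood's lip: a black round bar, 10 mm thick, 224 mm long along the winder's y, under a solid skirt. Hood shut: winder x = -106, y = 0, z = 88 mm, 184 mm from the hinge line. Shut fingertips tilted about 45 degrees forward reach under it from the front; the space between lip and front wall is free but for the catch's tab.
- hood (a joint): Hood angle: 0 shut, grows as the lip rises, stop at 1.75 rad (leaning back). With the clamp off it lifts easily (about 1 to 2 N at the lip) until at about 0.11 rad (lip 20 mm up) the safety catch stops it dead. Sprung hinges balance it: below about 0.6 rad it sinks shut by itself, above about 1.0 rad it rises by itself to the stop.
- clamp (a joint): Angle of the swing clamp (primary latch), a flat steel lever on a vertical pin at winder x = -30, y = -158 mm, moved by its knob with about 1.5 N. 0: its tongue lies over the hood's ear, its knob points to winder -y. It grows as the knob swings clockwise seen from above, towards winder -x; stop at 1.6 rad. The ear is clear above 1.2 rad. It stays where it is left.
- clamp_knob (a point): Centre of the clamp's upright black knob, 20 mm in diameter, 28 mm high, 42 mm from the clamp's pin, at z = 125 mm.
- catch_rail: Slotted rail on top of the low front wall, 150 mm long along y, hidden under the lip; same origin and axes as the winder. It carries the safety catch (secondary latch), a sprung crank on a vertical pin at winder x = -70 mm. The pin stands anywhere from y = -34 to +34 mm on the rail: not measured, to be found by feel.
- catch_slot (a point): Middle of the rail's slot, at winder x = -70, y = 0, z = 66 mm. The catch's red finger tab, 8 mm wide (y), points forward from the pin to x = -99 mm, from z = 71 to 87 mm. Push its right side to the left (+y): a spring of 2 to 6 N gives way for 7 to 16 mm, then a hard stop; the hook is off near the stop. It is locked after 1 to 2 mm while the hood pulls up; with the lip eased down 5 mm it is free.
- spool_blue: Spool of blue thread, 29 mm in diameter, 52 mm high, standing left of the winder. Origin: centre of its underside.
- wax_pot: Round pot with a red lid, 58 mm in diameter, 50 mm high, standing left of the winder. Origin: centre of its underside.
- spool_navy: Spool of dark navy thread, 29 mm in diameter, 52 mm high, standing on the table to the left. Origin: centre of its underside.

How it is judged:
On the way, in this order (a step that is already met when the one before it is completed fails the run):
1. the clamp is swung clear of the hood's ear (value of joint clamp above 1.2 rad), for 0.2 s.
2. the hood is raised on to its safety catch (value of joint hood between 0.06 and 0.16 rad), for 0.2 s.
3. the hood is past the safety catch and stands open (value of joint hood above 1.4 rad), for 0.2 s.
At the end, for the whole second after the job is handed in: The hood stands open by itself, at rest, at more than 1.4 rad (80 degrees), the clamp is swung clear (more than 1.2 rad), and the two spools and the pot beside the machine still stand upright (value of joint hood above 1.4 rad and velocity of joint hood between -0.1 and 0.1 rad/s and value of joint clamp above 1.2 rad and angle between each of spool_blue, wax_pot, spool_navy's own z axis and vertical below 0.2 rad); the robot touches nothing.
It fails at once if the hood is loaded with more than 30 N (contact force between any of the arm, the fingers and hood above 30 N).
It fails at once if the safety catch is loaded with more than 30 N (contact force between any of the arm, the fingers and catch_rail above 30 N).
It fails at once if a spool or the pot beside the machine is shifted by more than 30 mm (distance of any of spool_blue, wax_pot, spool_navy from where it was at the start of the episode above 0.03 m).
It also fails if it takes over 67 s, if anything falls off the work surface, if the arm or the gripper's body presses on something with over 40 N, if the wrist force passes 120 N, or if a joint passes its speed limit or range.

ROBOT

A 6-joint arm with a two-finger parallel gripper is mounted at the origin on a cart in front of the work surface, level with it; the furniture and walls round the work are solid. World frame = base frame: x ahead of the robot, y to its left, z up, the work surface at z = 0. Lengths are in m, angles in rad, forces in N, time in s.
With the tool pointing down it reaches from about 0.425 to 1.125 m from the base axis. Payload 14.9 kg.
Tool frame: the origin (TCP) lies at the centre of the arm's flange, where the gripper is bolted on; the fingertips stand 191 mm ahead of it and the grasp point (between the pads) lies 172 mm ahead of it (bot.tcp_to_tips is the distance from the TCP to the fingertips, in m); z points along the fingers, y is the line along which they close (so a half turn about z gives the same grasp; the last joint's range is limited). The gripper opens to 91 mm and grips with 3 to 60 N. Pads are 32 mm wide; open, the fingers measure 118 mm over their backs; the gripper's body (76 mm by 178 mm) begins 60 mm behind the grasp point.
Start: joints at [1.17, 0.379, 1.734, -0, 1.028, -0.033], TCP at [0.252, 0.653, 0.405] pointing down, gripper open.
Joint ranges: [-2.77, 2.77], [-0.74, 2.19], [0, 2.66], [-1.06, 4.2], [0.31, 2.87], [-3.08, 3.08]. Speed limits (rad/s): [1.89, 1.89, 2.39, 3.14, 3.14, 3.14].

INTERFACE

Orientations are given as a rotation vector (axis times angle).
In Python, from workcell import telemetry, viewer, sign_off, models, bot gives the robot as it stands.
- The arm moves only by the tool carry_out, never from a script. Its argument "increments" is a list of rows, each a list of 6 numbers: the shift along the tool's x, y, z in cm, then the turn, a rotation vector about the tool's x, y, z in degrees. In form: [[dx, dy, dz, wx, wy, wz], ...]. A call has 1 to 12 rows; each row shifts and turns the commanded pose from where the row before left it, along the tool's axes as they then stand; what a row does not reach is not made up. A row lasts 1/10 s, in which the tool goes at most 50 mm and 8.59 degrees, less where a joint would pass 70% of its speed; a pose out of reach is approached as far as the arm can. A call with a gripper value outside its range is refused whole. "grip" is the closure in counts, from 0 (fully open) to 255 (shut), set as the call begins (left out, the last holds). The fingers move at their own pace and stop on an object; "force" is the grip in N (left out, the last holds). Time passes only in rows, so rows that do not move let the fingers close. It gives the time, the measured TCP pose, the force, the opening and the grip force at its end, in the units of the state.
- telemetry.sense(): the state, without advancing time (a new reading comes with each control period).
- viewer.get_image(name): name is "scene" or "side" or "wrist"; returns a dict with "frame" (384x512x3 uint8, blue, green, red), "range_z" (384x512 float32, m along the optical axis (not along the pixel's ray), 0 where there is no reading), "fx", "fy", "cx", "cy" (pixels), "T" (4x4, takes a point from camera to world coordinates); the wrist camera has in their place "T_tool_cam" (4x4, takes a point from camera to tool coordinates, whose origin is the TCP and whose axes are the flange's). Camera axes: x right, y down, z forward; pixel columns grow to the right and rows downward; lengths in m; the calibration is good to about 2 mm. The wrist camera is an equidistant fisheye: a pixel r from the principal point sees the ray r / f radians off the axis. A picture is of the moment at which its call begins: read the wrist's pose just before it.
- sign_off(): hands the job in; it is judged then, once.
Trained networks look in a picture, given as the dict that the camera call returned (one of the last four; its "shot" number tells which), for a name from the list of things; names that differ only in an ending like _2 or _b are one class to them, and where a whole thing is asked for, a point or a joint stands for the part that bears it (a point fixed in the world has none). Each returns a list of dicts, best first, with "score" (0 to 1); they miss things now and then, are a little off and sometimes report something else, mostly with a low value. They report only what shows in the picture. A call takes as long as a camera call.
- models.recognise(picture, query): "at" ([x, y, z] in m, in the coordinates of the camera as it stood for that picture, good to about 4 mm: the middle of the surface that is visible of it).
- models.trace(picture, query): "mask" (384x512 bool, what is visible of it).
The state is a dict: "t": time; "q": joint angles; "joint_vel": joint speeds; "joint_efforts": joint torques, N m; "eef_pos": TCP position; "eef_rot": TCP orientation; "contact_force": force on the tool from outside, world axes, zero at the start; "torque": the same for the moment, N m; "finger_gap": finger opening in m; "gripper_force": force on a finger pad.
Only numpy, scipy, OpenCV 4.12 (cv2) and the standard library are available. Lean on these libraries where they do the work, as an engineer would, in place of code of your own. Each camera call takes 0.05 s, during which the arm holds its last target. There are 200 camera calls.

## Working session

There is one attempt and no reset: what is moved stays moved. The work goes in short steps, Python scripts to look and compute and a tool call to move; the robot and the scene stay as the last step left them, time stands still between calls to the robot, and variables do not carry over. Pictures are saved under pics/ and viewed, at most 10 in all, crops included, and the job is handed in when it is done.

Besides the shell and the picture viewer there is one more tool, called as name([rows], argument=value, ...), one row to a line, values as JSON. carry_out: Moves the arm, as the interface text tells. Its arguments: {"type":"object","properties":{"increments":{"type":"array","items":{"type":"array","items":{"type":"number"}}},"grip":{"type":"number"},"force":{"type":"number"}},"required":["increments"]}

```bash
mkdir -p pics; ls; cat > h.py <<'E'
import numpy as np, cv2
from scipy.spatial.transform import Rotation as R
from workcell import telemetry, viewer, sign_off, models, bot
E
python3 - <<'E'
from h import *
s=telemetry.sense(); print({k:np.round(v,3) for k,v in s.items()})
ims=[]
for n in ["scene","side"]:
    p=viewer.get_image(n); ims.append(p["frame"])
    for q in ["winder","hood_lip","clamp_knob","hood_hinge","hood","clamp","spool_blue","wax_pot","spool_navy"]:
        try:
            r=models.recognise(p,q)[:2]
            print(n,q,[(np.round(p["T"][:3,:3]@np.array(d["at"])+p["T"][:3,3],3),round(d["score"],2)) for d in r])
        except Exception as e: print(n,q,e)
cv2.imwrite("pics/a.png",ims[0]);cv2.imwrite("pics/b.png",ims[1])
E
```

```text
pics
{'t': np.float64(0.0), 'q': array([ 1.17 ,  0.379,  1.735, -0.   ,  1.029, -0.033]), 'joint_vel': array([ 0.001,  0.001,  0.   ,  0.001, -0.001,  0.001]), 'joint_efforts': array([ 1.0000e-03, -7.6371e+01, -4.3439e+01,  6.5000e-02,  4.2000e-02,
       -0.0000e+00]), 'eef_pos': array([0.252, 0.653, 0.404]), 'eef_rot': array([-5.740e-01, -3.088e+00,  2.000e-03]), 'contact_force': array([-0.239,  0.007,  0.68 ]), 'torque': array([-0.011,  0.02 ,  0.034]), 'gripper_force': np.float64(0.0), 'finger_gap': np.float64(0.091)}
scene winder []
scene hood_lip [(array([0.624, 0.2  , 0.102]), 0.93), (array([0.588, 0.173, 0.063]), 0.63)]
scene clamp_knob [(array([0.75 , 0.072, 0.109]), 0.87)]
scene hood_hinge [(array([0.629, 0.185, 0.102]), 0.62)]
scene hood [(array([0.634, 0.204, 0.101]), 0.69), (array([0.742, 0.073, 0.11 ]), 0.49)]
scene clamp []
scene spool_blue [(array([0.512, 0.341, 0.031]), 0.81)]
scene wax_pot [(array([0.568, 0.414, 0.051]), 0.74)]
scene spool_navy [(array([0.523, 0.532, 0.027]), 0.61), (array([0.567, 0.412, 0.048]), 0.17)]
side winder [(array([0.648, 0.269, 0.101]), 0.67)]
side hood_lip [(array([0.638, 0.238, 0.101]), 0.91)]
side clamp_knob [(array([0.749, 0.076, 0.115]), 0.68)]
side hood_hinge [(array([0.649, 0.266, 0.098]), 0.62)]
side hood [(array([0.638, 0.231, 0.104]), 0.58)]
side clamp [(array([0.75 , 0.072, 0.106]), 0.52)]
side spool_blue [(array([0.522, 0.36 , 0.038]), 0.7)]
side wax_pot [(array([0.751, 0.074, 0.113]), 0.54)]
side spool_navy [(array([0.53 , 0.554, 0.041]), 0.53)]
```

View pics/a.png

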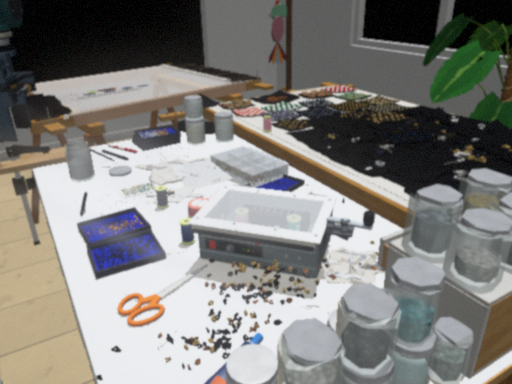

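View pics/b.png

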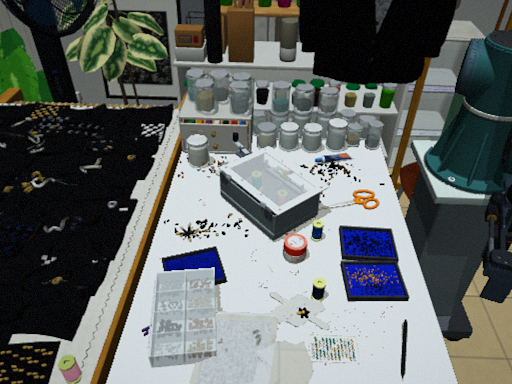

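The scene view shows the winder at about (265,230), its knob at (368,218) and the spools and pot on its left at (187,230), (197,205) and (162,195). The side view looks from the back left, with the knob at (237,140). Next I fit the hood's rectangle from the depth images.

```bash
cat >> h.py <<'E'
def cloud(p):
    z=p["range_z"]; v,u=np.mgrid[:384,:512]
    P=np.stack([(u-p["cx"])/p["fx"]*z,(v-p["cy"])/p["fy"]*z,z],-1)
    W=P@p["T"][:3,:3].T+p["T"][:3,3]; W[z<=0]=np.nan; return W
E
python3 - <<'E'
from h import *
A=[]
for n in ["scene","side"]:
    p=viewer.get_image(n); W=cloud(p); print(n,np.round(p["T"][:3,3],2))
    r=np.hypot(W[...,0]-.64,W[...,1]-.21)<.26
    m=r&(W[...,2]>.095)&(W[...,2]<.107)
    m=cv2.morphologyEx(m.astype(np.uint8),cv2.MORPH_OPEN,np.ones((2,2)))>0
    nl,lab=cv2.connectedComponents(m.astype(np.uint8)); k=np.argmax(np.bincount(lab.ravel())[1:])+1
    Q=W[lab==k]; A.append(Q)
    rect=cv2.minAreaRect(Q[:,:2].astype(np.float32)*1000); print(n,len(Q),rect,np.round(cv2.boxPoints(rect)),np.median(Q[:,2]))
    kn=r&(W[...,2]>.13)&(W[...,2]<.15); print("knob top",kn.sum(),np.nanmean(W[kn],0),np.nanmin(W[kn],0),np.nanmax(W[kn],0)) if kn.any() else 0
Q=np.vstack(A); rect=cv2.minAreaRect(Q[:,:2].astype(np.float32)*1000); print(rect,np.round(cv2.boxPoints(rect)))
S=900
im=np.full((600,700,3),255,np.uint8)
for Q,c in zip(A,[(255,0,0),(0,0,255)]):
    for x,y,z in Q: cv2.circle(im,(int(350-(y-.21)*1400),int(300-(x-.64)*1400)),2,c,-1)
cv2.imwrite("pics/c.png",im)
E
```

```text
scene [ 0.25 -0.42  0.5 ]
scene 6218 ((nan, nan), (0.0, 0.0), 0.0) [[nan nan]
 [nan nan]
 [nan nan]
 [nan nan]] nan
knob top 162 [0.73795407 0.01440202 0.1355873 ] [ 0.71385135 -0.03836408  0.13004035] [0.76287593 0.06688219 0.13974598]
side [0.65 1.16 0.8 ]
side 3914 ((647.9198608398438, 195.78782653808594), (291.3070068359375, 234.36102294921875), 57.418861389160156) [[471. 136.]
 [668.  10.]
 [825. 255.]
 [628. 382.]] nan
knob top 53 [0.74670437 0.02398361 0.1356391 ] [ 0.72005344 -0.03541364  0.13049698] [0.76896883 0.07315697 0.14021187]
((695.2302856445312, 235.73196411132812), (409.5758972167969, 271.0718994140625), 57.418861389160156) [[471. 136.]
 [699. -10.]
 [920. 335.]
 [691. 481.]]Traceback (most recent call last):
  File "<stdin>", line 16, in <module>
ValueError: cannot convert float NaN to integer
```

```bash
cat > fit.py <<'E'
from h import *
A=[];K=[]
for n in ["scene","side"]:
    p=viewer.get_image(n); W=cloud(p)
    r=np.hypot(W[...,0]-.64,W[...,1]-.21)<.26
    m=r&(W[...,2]>.096)&(W[...,2]<.107)
    A.append(W[m]); K.append(W[r&(W[...,2]>.108)&(W[...,2]<.15)])
im=np.full((600,700,3),255,np.uint8)
for Q,c in zip(A+K,[(255,0,0),(0,0,255),(255,200,0),(0,180,255)]):
    for x,y,z in Q: cv2.circle(im,(int(350-(y-.18)*1400),int(300-(x-.66)*1400)),1,c,-1)
cv2.imwrite("pics/c.png",im)
np.save("A.npy",np.vstack(A))
E
python3 fit.py
```

```text
(no output)
```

View pics/c.png

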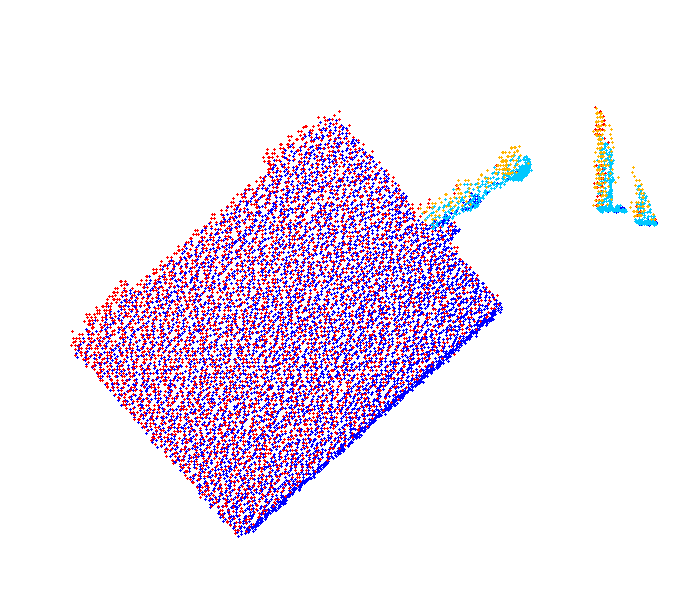

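The top-down plot shows the hood's front edge running from (240,537) to (500,308), about 41° yaw, with the knob near (525,165) and jars on the right near (600-655,210). Now I refine the pose and check heights around the clamp.

```bash
cat > fit2.py <<'E'
from h import *
from scipy.optimize import least_squares, minimize
A=np.load("A.npy")[:,:2]
def wf(t,P): 
    c,s=np.cos(t[2]),np.sin(t[2]); d=P-t[:2]; return np.c_[c*d[:,0]+s*d[:,1],-s*d[:,0]+c*d[:,1]]
# maximise points in hood rect x[-111,84?], y[-126,126], tight
def cost(t):
    L=wf(t,A); L=L[np.hypot(*L.T)<.2]
    f=np.percentile(L[:,0],1); return L
t=np.array([.656,.238,np.radians(41)])
for _ in range(5):
    L=wf(t,A)
    ok=np.hypot(L[:,0],L[:,1])<.19
    fe=[];le=[];re=[]
    for y in np.arange(-.11,.111,.01):
        k=ok&(abs(L[:,1]-y)<.005); fe.append((y,np.percentile(L[k,0],2)))
    for x in np.arange(-.1,.06,.01):
        k=ok&(abs(L[:,0]-x)<.005); le.append((x,np.percentile(L[k,1],98))); re.append((x,np.percentile(L[k,1],2)))
    fe,le,re=map(np.array,(fe,le,re))
    a=np.polyfit(*fe.T,1); b=np.polyfit(*le.T,1)
    dx=np.median(fe[:,1])+.111; ym=(np.median(le[:,1])+np.median(re[:,1]))/2
    print(a,b,np.polyfit(*re.T,1),dx,ym,np.median(le[:,1])-np.median(re[:,1]))
    t[2]-=(a[0]*1.0-b[0]*.6)/1.6 if True else 0
    c,s=np.cos(t[2]),np.sin(t[2]); t[:2]+=[c*dx-s*ym,s*dx+c*ym]
print("pose",t,np.degrees(t[2]))
np.save("win.npy",t)
allW=[]
for n in ["scene","side"]:
    W=cloud(viewer.get_image(n)).reshape(-1,3); W=W[np.isfinite(W[:,0])]
    L=np.c_[wf(t,W[:,:2]),W[:,2]]; allW.append(L)
L=np.vstack(allW)
k=(L[:,0]>-.1)&(L[:,0]<.06)&(L[:,1]<-.13)&(L[:,1]>-.23)&(L[:,2]>.118)&(L[:,2]<.15)
print("knob",k.sum(),np.percentile(L[k],[3,50,97],axis=0))
print("height grid rows x -.3...2, cols y -.13..-.4 (mm)")
for x in np.arange(-.3,.2,.04):
    print(round(x,2),[int(1000*max(L[(abs(L[:,0]-x)<.02)&(abs(L[:,1]-y)<.02),2],default=0)) for y in np.arange(-.14,-.42,-.04)])
s=telemetry.sense(); print(np.round(R.from_rotvec(s["eef_rot"]).as_matrix(),3))
E
python3 fit2.py
```

```text
[-0.00617026 -0.11180587] [0.00377076 0.12082323] [ 0.03393984 -0.12366765] -0.0008052472407217709 -0.0004019730764800236 0.2421815305876442
[-0.00098575 -0.11097118] [0.00045371 0.12128701] [ 0.02796298 -0.12331014] 6.700032781645215e-05 0.0003875007416284798 0.24234571252614265
[-8.69419948e-05 -1.11074665e-01] [-5.57207190e-06  1.20949751e-01] [ 0.02835495 -0.12364083] -6.0044376282458733e-05 8.507657446259198e-05 0.24203752018668287
[ 1.38151228e-06 -1.11014471e-01] [-4.49569843e-05  1.20861277e-01] [ 0.02801649 -0.12371857] -1.3371200463296873e-05 -4.309196512605751e-07 0.24203588341827975
[-1.60474188e-05 -1.11001106e-01] [-5.17132372e-05  1.20859727e-01] [ 0.02801485 -0.12372124] -8.633027396842685e-07 1.9926221346000528e-06 0.2420342638178592
pose [0.65534169 0.23751767 0.72166684] 41.34846417571203
knob 212 [[-0.08180555 -0.22015486  0.11903578]
 [-0.04527281 -0.19843937  0.13046903]
 [-0.0292088  -0.18976208  0.13957417]]
height grid rows x -.3...2, cols y -.13..-.4 (mm)
-0.3 [91, 186, 194, 200, 199, 0, 0]
-0.26 [52, 87, 193, 199, 199, 84, 135]
-0.22 [4, 83, 86, 84, 222, 225, 225]
-0.18 [4, 0, 83, 228, 229, 226, 229]
-0.14 [17, 3, 137, 232, 232, 231, 232]
-0.1 [105, 13, 128, 231, 232, 230, 232]
-0.06 [113, 140, 140, 133, 140, 234, 234]
-0.02 [116, 139, 140, 121, 136, 233, 234]
0.02 [105, 24, 26, 94, 128, 136, 139]
0.06 [104, 5, 20, 92, 95, 127, 136]
0.1 [6, 6, 5, 14, 51, 59, 56]
0.14 [5, 4, 6, 51, 56, 76, 72]
0.18 [5, 4, 53, 57, 69, 81, 75]
[[-0.933  0.36   0.   ]
 [ 0.36   0.933 -0.   ]
 [-0.    -0.    -1.   ]]
```

```bash
cat >> h.py <<'E'
WIN=np.array([.6553,.2375,np.radians(41.35)])
c,s=np.cos(WIN[2]),np.sin(WIN[2]); wx=np.array([c,s,0]); wy=np.array([-s,c,0]); wz=np.array([0,0,1.])
RW=np.c_[wx,wy,wz]
def tilt_clamp(deg=25):   # tool x=wy-ish, y=wx, z down leaning (body toward +wy)
    a=np.radians(deg); z=-np.cos(a)*wz-np.sin(a)*wy; y=wx; return np.c_[np.cross(y,z),y,z]
def lip(deg=45):
    a=np.radians(deg); z=np.sin(a)*wx-np.cos(a)*wz; y=-wy; return np.c_[np.cross(y,z),y,z]
def st():
    q=telemetry.sense(); return q,np.array(q["eef_pos"]),R.from_rotvec(q["eef_rot"]).as_matrix()
def tip_w():
    q,p,M=st(); t=p+M[:,2]*bot.tcp_to_tips; return RW.T@(t-[WIN[0],WIN[1],0])*1000
def rot_to(Rt):
    q,p,M=st(); return np.degrees(R.from_matrix(M.T@Rt).as_rotvec())
def to_tool(d_w,Rt=None):  # winder-frame mm -> tool cm
    q,p,M=st(); M=M if Rt is None else Rt
    return M.T@(RW@np.array(d_w,float))/10
def goto(t,Rt=None):   # print tool-frame cm to move tip to winder t (mm), assuming rotation to Rt done first about TCP
    q,p,M=st(); M2=M if Rt is None else Rt
    tip=RW.T@(p+M2[:,2]*bot.tcp_to_tips-[WIN[0],WIN[1],0])*1000
    return np.round(tip,1), np.round(to_tool(np.array(t)-tip,M2),2)
def rep():
    q,p,M=st(); print("t",q["t"],"tip_w",np.round(tip_w(),1),"F_w",np.round(RW.T@q["contact_force"],2),"q",np.round(q["q"],2),"gap",q["finger_gap"])
E
python3 - <<'E'
from h import *
print([a for a in dir(bot) if a[0]!='_'])
rep(); Rt=tilt_clamp(); print(rot_to(Rt)); print(goto([5,-200,230],Rt)); print(to_tool([0,0,-106],Rt))
E
```

```text
['Unreachable', 'tcp_to_tips']
t 1.3 tip_w [-28.4 578.7 213.9] F_w [-0.17  0.09 -0.44] q [ 1.17  0.38  1.73 -0.    1.03 -0.03] gap 0.09130307478571974
[  6.01510689 -24.51177582  27.13603828]
(array([-28.4, 498.1, 231.8]), array([-63.19,   3.34,  29.67]))
[4.47975357 0.         9.60686254]
```

carry_out([
  [0, 0, 0, 1.2, -4.9, 5.43],
  [0, 0, 0, 1.2, -4.9, 5.43],
  [0, 0, 0, 1.2, -4.9, 5.43],
  [0, 0, 0, 1.2, -4.9, 5.43],
  [0, 0, 0, 1.2, -4.9, 5.43],
  [-2, 0.1, 1, 0, 0, 0],
  [-4, 0.2, 1.9, 0, 0, 0],
  [-4, 0.2, 1.9, 0, 0, 0],
  [-4, 0.2, 1.9, 0, 0, 0],
  [-4, 0.2, 1.9, 0, 0, 0],
  [-4, 0.2, 1.9, 0, 0, 0],
  [-4, 0.2, 1.9, 0, 0, 0],
], grip=255, force=20)

```text
t: 2.5
eef_pos: [0.4531, 0.443, 0.4023]
eef_rot: [1.124, 2.493, -0.248]
contact_force: [0.4, 0.6, -1.0]
finger_gap: 0.0008
gripper_force: 0.0
```

carry_out([
  [-4, 0.2, 1.9, 0, 0, 0],
  [-4, 0.2, 1.9, 0, 0, 0],
  [-4, 0.2, 1.9, 0, 0, 0],
  [-4, 0.2, 1.9, 0, 0, 0],
  [-4, 0.2, 1.9, 0, 0, 0],
  [-4, 0.2, 1.9, 0, 0, 0],
  [-4, 0.2, 1.9, 0, 0, 0],
  [-4, 0.2, 1.9, 0, 0, 0],
  [-3, 0.2, 1.4, 0, 0, 0],
  [-1, 0, 0.5, 0, 0, 0],
  [0, 0, 0, 0, 0, 0],
])

```text
t: 3.6
eef_pos: [0.7288, 0.1562, 0.3989]
eef_rot: [1.127, 2.491, -0.249]
contact_force: [-0.3, 0.7, 0.6]
finger_gap: 0.0007
gripper_force: 0.0
```

```bash
python3 - <<'E'
from h import *
rep(); Rt=tilt_clamp(); print(rot_to(Rt)); print(goto([5,-200,230])); print(to_tool([0,0,-106]))
q,p,M=st(); im=viewer.get_image("wrist"); T=im["T_tool_cam"]
for d in models.recognise(im,"clamp_knob"): 
    w=p+M@(T[:3,:3]@np.array(d["at"])+T[:3,3]); print(d["score"],RW.T@(w-[WIN[0],WIN[1],0]))
for d in models.recognise(im,"hood_lip"): 
    w=p+M@(T[:3,:3]@np.array(d["at"])+T[:3,3]); print("lip",d["score"],RW.T@(w-[WIN[0],WIN[1],0]))
cv2.imwrite("pics/d.png",im["frame"])
E
```

```text
t 3.6 tip_w [   1.5 -190.1  226. ] F_w [0.29 0.71 0.63] q [ 0.22  0.44  1.68 -0.5   0.87 -0.2 ] gap 0.0006644206731596038
[-0.00047743 -0.04588602 -0.04553832]
(array([   1.5, -190.1,  226. ]), array([-1.07,  0.35,  0.05]))
[ 4.47205698e+00 -3.47735419e-03  9.61044714e+00]
0.84 [-0.03648028 -0.17191726  0.10648108]
lip 0.77 [-0.01851034 -0.0918351   0.09997737]
```

View pics/d.png

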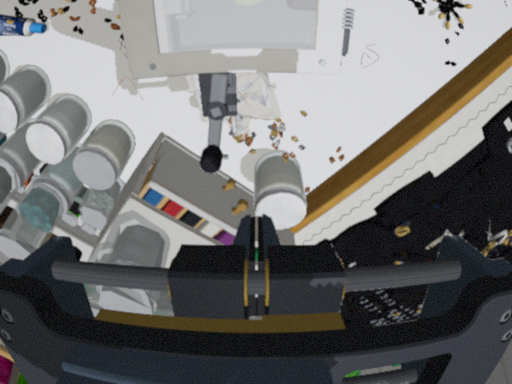

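The wrist view shows the knob at (212,157), the hood's edge and ear above it, and a jar at (280,190) close to where the fingers come down. I check the jar's position with depth.

```bash
cat >> h.py <<'E'
def wcloud(im,p,M):
    z=im["range_z"]; v,u=np.mgrid[:384,:512]; a=(u-im["cx"])/im["fx"]; b=(v-im["cy"])/im["fy"]; r=np.hypot(a,b)+1e-9
    k=np.tan(r)/r; P=np.stack([a*k*z,b*k*z,z],-1); T=im["T_tool_cam"]
    W=p+(P@T[:3,:3].T+T[:3,3])@M.T; W[(z<=0)|(r>1.4)]=np.nan
    return (W-[WIN[0],WIN[1],0])@RW*1000
E
python3 - <<'E'
from h import *
q,p,M=st(); im=viewer.get_image("wrist"); L=wcloud(im,p,M)
for u,v in [(212,157),(212,150),(208,165),(217,110),(280,160),(283,208),(265,208),(300,208),(265,180),(300,180),(240,60),(145,115)]: print((u,v),np.round(L[v,u]))
E
```

```text
(212, 157) [ -36. -189.  132.]
(212, 150) [ -37. -189.  121.]
(208, 165) [ -39. -194.  138.]
(217, 110) [ -31. -154.  111.]
(280, 160) [  35. -271.   23.]
(283, 208) [  35. -293.   91.]
(265, 208) [  14. -294.   91.]
(300, 208) [  56. -293.   91.]
(265, 180) [  14. -276.   58.]
(300, 180) [  61. -287.   45.]
(240, 60) [ -11. -111.  103.]
(145, 115) [-146. -209.    1.]
```

carry_out([
  [0, 0.65, 0, 0, 0, 0],
  [0.7, 0, 2, 0, 0, 0],
  [0.8, 0, 2.2, 0, 0, 0],
  [0.8, 0, 2.2, 0, 0, 0],
  [0.8, 0, 2.2, 0, 0, 0],
  [0.3, 0, 1, 0, 0, 0],
  [0, 0, 0, 0, 0, 0],
])

```text
t: 4.5
eef_pos: [0.7394, 0.155, 0.2954]
eef_rot: [1.127, 2.493, -0.252]
contact_force: [-0.3, 0.2, 0.7]
finger_gap: 0.0008
gripper_force: 0.0
```

```bash
python3 - <<'E'
from h import *
rep(); print(goto([8,-201,122])); print(to_tool([0,10,0]),to_tool([-10,0,0]))
E
```

```text
t 4.5 tip_w [   8.2 -197.9  122.3] F_w [-0.05  0.34  0.68] q [ 0.21  0.57  1.68 -0.57  0.75 -0.11] gap 0.0008274063059745936
(array([   8.2, -197.9,  122.3]), array([-0.27, -0.02,  0.16]))
[ 9.07043310e-01 -2.99615096e-04 -4.21037224e-01] [ 7.41530363e-04 -9.99997059e-01  2.30909363e-03]
```

carry_out([
  [-0.1, -0.6, 0.05, 0, 0, 0],
  [-0.1, -0.6, 0.05, 0, 0, 0],
  [-0.1, -0.6, 0.05, 0, 0, 0],
  [-0.1, -0.6, 0.05, 0, 0, 0],
  [-0.1, -0.6, 0.05, 0, 0, 0],
  [-0.1, -0.6, 0.05, 0, 0, 0],
  [-0.1, -0.6, 0.05, 0, 0, 0],
  [0, -0.6, 0, 0, 0, 0],
  [0.1, -0.6, -0.05, 0, 0, 0],
  [0, 0, 0, 0, 0, 0],
])

```text
t: 5.5
eef_pos: [0.7031, 0.1142, 0.2977]
eef_rot: [1.126, 2.491, -0.249]
contact_force: [0.7, 1.6, 0.7]
finger_gap: 0.0002
gripper_force: 0.4
```

carry_out([
  [0.3, -0.5, -0.14, 0, 0, 0],
  [0.3, -0.5, -0.14, 0, 0, 0],
  [0.4, -0.5, -0.19, 0, 0, 0],
  [0.4, -0.4, -0.19, 0, 0, 0],
  [0.4, -0.3, -0.19, 0, 0, 0],
  [0, 0, 0, 0, 0, 0],
])

```text
t: 6.1
eef_pos: [0.6754, 0.1148, 0.2995]
eef_rot: [1.122, 2.487, -0.245]
contact_force: [17.3, -3.6, -1.3]
finger_gap: 0.0004
gripper_force: 7.0
```

```bash
python3 - <<'E'
from h import *
rep(); print(goto([-72,-184,122]))
q,p,M=st(); im=viewer.get_image("wrist"); L=wcloud(im,p,M)
for d in models.recognise(im,"clamp_knob"): 
    T=im["T_tool_cam"]; w=p+M@(T[:3,:3]@np.array(d["at"])+T[:3,3]); print(d["score"],RW.T@(w-[WIN[0],WIN[1],0]))
cv2.imwrite("pics/e.png",im["frame"])
E
```

```text
t 6.1 tip_w [ -65.  -186.6  126.8] F_w [ 10.6  -14.14  -1.26] q [ 0.18  0.47  1.84 -0.61  0.68 -0.09] gap 0.00041180120563713
(array([ -65. , -186.6,  126.8]), array([ 0.45, -0.71,  0.32]))
0.91 [-0.05816428 -0.15616134  0.10759421]
```

View pics/e.png

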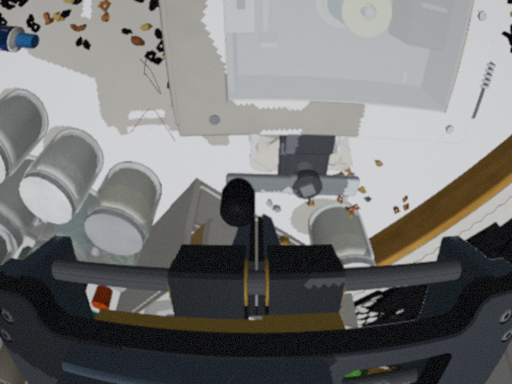

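The clamp lever now lies parallel to the hood's edge, with the knob at (238,203). It has turned a full quarter and is at its stop. I back off and re-orient for the lip.

carry_out([
  [-0.9, 0, 0.4, 0, 0, 0],
  [-0.9, 0, 0.4, 0, 0, 0],
  [-0.5, 0, -1, 0, 0, 0],
  [-1.3, 0, -2.7, 0, 0, 0],
  [-1.5, 0, -3.2, 0, 0, 0],
  [-1.5, 0, -3.2, 0, 0, 0],
  [-1, 0, -2.2, 0, 0, 0],
  [0, 0, 0, 0, 0, 0],
])

```text
t: 7.0
eef_pos: [0.6878, 0.0996, 0.4388]
eef_rot: [1.126, 2.486, -0.245]
contact_force: [-0.2, 0.7, -0.8]
finger_gap: 0.0003
gripper_force: 0.0
```

```bash
python3 - <<'E'
from h import *
rep(); Rt=lip(45); r=rot_to(Rt); print(r, np.linalg.norm(r)); print(goto([-160,-70,230],Rt),to_tool([0,0,-100],Rt))
E
```

```text
t 7.0 tip_w [ -65.8 -206.1  266.1] F_w [ 0.35  0.63 -0.77] q [ 0.15  0.32  1.77 -0.48  0.87 -0.29] gap 0.00028402577791409797
[-16.09191709  54.24655289  93.32181124] 109.1356896228105
(array([  68.3, -125. ,  303.9]), array([-21.37,  -5.5 , -10.92])) [-7.07106781  0.          7.07106781]
```

carry_out([
  [0, 0, 0, -1.0, 3.39, 5.83],
  [0, 0, 0, -1.0, 3.39, 5.83],
  [0, 0, 0, -1.0, 3.39, 5.83],
  [0, 0, 0, -1.0, 3.39, 5.83],
  [0, 0, 0, -1.0, 3.39, 5.83],
  [0, 0, 0, -1.0, 3.39, 5.83],
  [0, 0, 0, -1.0, 3.39, 5.83],
  [0, 0, 0, -1.0, 3.39, 5.83],
])

```text
t: 7.8
eef_pos: [0.687, 0.0995, 0.4334]
eef_rot: [2.199, 2.1, 0.462]
contact_force: [-0.2, -0.5, 0.1]
finger_gap: 0.0007
gripper_force: 0.0
```

carry_out([
  [0, 0, 0, -1.0, 3.39, 5.83],
  [0, 0, 0, -1.0, 3.39, 5.83],
  [0, 0, 0, -1.0, 3.39, 5.83],
  [0, 0, 0, -1.0, 3.39, 5.83],
  [0, 0, 0, -1.0, 3.39, 5.83],
  [0, 0, 0, -1.0, 3.39, 5.83],
  [0, 0, 0, -1.0, 3.39, 5.83],
  [0, 0, 0, -1.0, 3.39, 5.83],
  [0, 0, 0, 0, 0, 0],
])

```text
t: 8.7
eef_pos: [0.6869, 0.0995, 0.4332]
eef_rot: [-2.507, -0.942, -1.026]
contact_force: [-1.2, -1.0, 0.7]
finger_gap: 0.0005
gripper_force: 0.0
```

```bash
python3 - <<'E'
from h import *
rep(); Rt=lip(45); r=rot_to(Rt); print(r, np.linalg.norm(r)); print(goto([-160,-70,230],Rt),to_tool([0,0,-100],Rt))
E
```

```text
t 8.7 tip_w [  66.6 -123.8  297.5] F_w [-1.59  0.05  0.74] q [0.06 0.29 1.84 0.95 0.56 0.2 ] gap 0.0004857240924544797
[-0.20908007  0.34546071 -0.25303814] 0.476535286486067
(array([  67.4, -124.5,  298.3]), array([-20.91,  -5.45, -11.25])) [-7.07106781  0.          7.07106781]
```

carry_out([
  [-2, -0.6, -1, 0, 0, 0],
  [-4, -1.2, -2.1, 0, 0, 0],
  [-4, -1.2, -2.1, 0, 0, 0],
  [-4, -1.2, -2.1, 0, 0, 0],
  [-4, -1.2, -2.1, 0, 0, 0],
  [-2, -0.6, -1.1, 0, 0, 0],
  [0, 0, 0, 0, 0, 0],
])

```text
t: 9.4
eef_pos: [0.4828, 0.0012, 0.367]
eef_rot: [-2.507, -0.948, -1.023]
contact_force: [1.1, -0.1, 0.3]
finger_gap: 0.0009
gripper_force: 0.0
```

```bash
python3 - <<'E'
from h import *
rep(); print(goto([-140,-58,200],lip())); print(goto([-140,-58,42],lip()));
E
```

```text
t 9.4 tip_w [-151.9  -62.4  230.9] F_w [ 0.75 -0.82  0.25] q [-0.13  0.06  2.27  1.2   0.61 -0.25] gap 0.0008661977771331228
(array([-150.7,  -63.4,  232.1]), array([-1.52, -0.54,  3.03]))
(array([-150.7,  -63.4,  232.1]), array([-12.69,  -0.54,  14.2 ]))
```

carry_out([
  [-1.1, -0.2, 1.3, 0, 0, 0],
  [-2.2, -0.2, 2.4, 0, 0, 0],
  [-2.3, -0.1, 2.5, 0, 0, 0],
  [-2.3, 0, 2.5, 0, 0, 0],
  [-2.3, 0, 2.5, 0, 0, 0],
  [-1.6, 0, 1.9, 0, 0, 0],
  [-0.8, 0, 1, 0, 0, 0],
  [0, 0, 0, 0, 0, 0],
])

```text
t: 10.2
eef_pos: [0.4891, 0.0129, 0.1779]
eef_rot: [-2.505, -0.948, -1.024]
contact_force: [-0.6, 0.0, -0.0]
finger_gap: 0.0006
gripper_force: 0.0
```

```bash
python3 - <<'E'
from h import *
rep(); print(rot_to(lip()));print(goto([-100,-58,40],lip()));
im=viewer.get_image("scene"); cv2.imwrite("pics/f.png",cv2.resize(im["frame"][130:330,120:420],None,fx=2.5,fy=2.5))
E
```

```text
t 10.2 tip_w [-139.3  -57.6   42. ] F_w [-0.47  0.43 -0.05] q [-0.1   0.48  2.27  1.87  0.58 -1.01] gap 0.0005960902012594137
[-0.35886185  0.43984623 -0.05012468]
(array([-138.2,  -58.8,   43. ]), array([ 2.49, -0.08,  2.91]))
```

View pics/f.png

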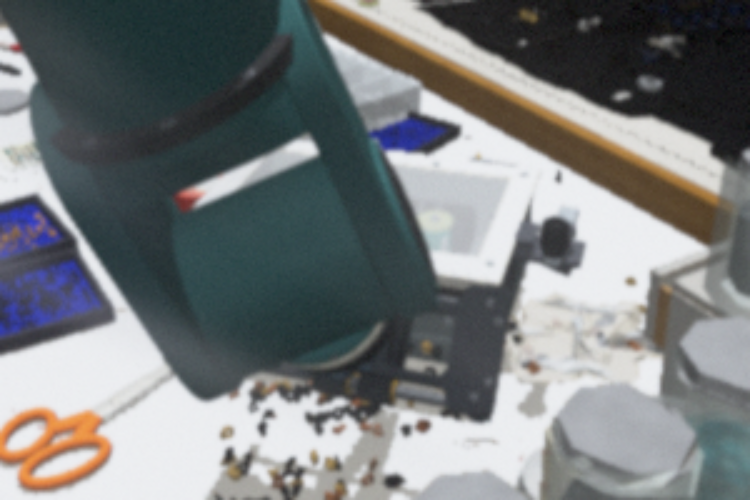

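The arm covers the lip in this view. The knob at (557,240) is beside the hood and the way in is free. I move the fingertips under the lip and then up.

carry_out([
  [0.5, 0, 0.5, 0, 0, 0],
  [0.6, 0, 0.6, 0, 0, 0],
  [0.6, 0, 0.6, 0, 0, 0],
  [0.5, 0, 0.5, 0, 0, 0],
  [0.4, 0, 0.4, 0, 0, 0],
  [0, 0, 0, 0, 0, 0],
])

```text
t: 10.85
eef_pos: [0.5171, 0.0373, 0.1795]
eef_rot: [-2.506, -0.946, -1.028]
contact_force: [0.4, -0.0, -0.8]
finger_gap: 0.0004
gripper_force: 0.0
```

carry_out([
  [0.2, 0, -0.2, 0, 0, 0],
  [0.2, 0, -0.2, 0, 0, 0],
  [0.2, 0, -0.2, 0, 0, 0],
  [0, 0, 0, 0, 0, 0],
])

```text
t: 11.25
eef_pos: [0.5162, 0.0366, 0.188]
eef_rot: [-2.507, -0.945, -1.027]
contact_force: [-2.7, -0.4, -0.7]
finger_gap: 0.0006
gripper_force: 1.2
```

```bash
python3 -c "
from h import *
rep()"
```

```text
t 11.25 tip_w [-103.1  -58.3   52.3] F_w [-2.3   1.5  -0.71] q [-0.05  0.48  2.22  1.87  0.54 -0.94] gap 0.0005744035694570007
```

carry_out([
  [0.2, 0, -0.2, 0, 0, 0],
  [0.2, 0, -0.2, 0, 0, 0],
  [0.2, 0, -0.2, 0, 0, 0],
  [0.2, 0, -0.2, 0, 0, 0],
  [0.2, 0, -0.2, 0, 0, 0],
  [0, 0, 0, 0, 0, 0],
])

```text
t: 11.85
eef_pos: [0.5163, 0.0367, 0.2021]
eef_rot: [-2.507, -0.945, -1.027]
contact_force: [-4.4, -3.7, -1.0]
finger_gap: 0.0005
gripper_force: 2.3
```

```bash
python3 -c "
from h import *
rep()"
```

```text
t 11.85 tip_w [-102.9  -58.3   66.4] F_w [-5.76  0.09 -1.02] q [-0.05  0.45  2.22  1.82  0.53 -0.89] gap 0.0004861592643221008
```

carry_out([
  [0.07, 0, -0.2, 0, 0, 0],
  [0.1, 0, -0.1, 0, 0, 0],
  [0, 0, 0, 0, 0, 0],
])

```text
t: 12.15
eef_pos: [0.516, 0.0362, 0.2056]
eef_rot: [-2.506, -0.945, -1.028]
contact_force: [-2.5, -0.9, -2.3]
finger_gap: -0.0
gripper_force: 1.1
```

```bash
python3 - <<'E'
from h import *
rep()
im=viewer.get_image("side"); W=cloud(im).reshape(-1,3); L=(W-[WIN[0],WIN[1],0])@RW*1000
for x in (-100,-60,-20,20):
    k=(abs(L[:,0]-x)<8)&(L[:,1]>20)&(L[:,1]<110)&(L[:,2]>80)&(L[:,2]<150); print(x,k.sum(),np.median(L[k,2]) if k.any() else 0)
E
```

```text
t 12.15 tip_w [-103.4  -58.5   69.9] F_w [-2.47  0.91 -2.34] q [-0.05  0.44  2.23  1.81  0.53 -0.88] gap -2.4943449612825088e-05
-100 130 122.03657423943758
-60 134 116.96680857599412
-20 143 112.23747149870056
20 148 107.88950665351982
```

carry_out([
  [0.08, 0, -0.08, 0, 0, 0],
  [0.08, 0, -0.08, 0, 0, 0],
  [0, 0, 0, 0, 0, 0],
])

```text
t: 12.5
eef_pos: [0.5158, 0.0362, 0.2073]
eef_rot: [-2.507, -0.945, -1.027]
contact_force: [-0.4, -1.4, -7.0]
finger_gap: -0.0001
gripper_force: 2.8
```

```bash
python3 -c "
from h import *
rep()"
```

```text
t 12.5 tip_w [-103.8  -58.4   71.5] F_w [-1.2  -0.75 -7.04] q [-0.05  0.43  2.23  1.8   0.53 -0.87] gap -7.919811707230578e-05
```

carry_out([
  [-0.1, 0, 0.1, 0, 0, 0],
  [-0.2, 0, 0.2, 0, 0, 0],
  [-0.2, 0, 0.2, 0, 0, 0],
  [0, 0, 0.25, 0, 0, 0],
  [0, 0, 0.25, 0, 0, 0],
  [0, 0, 0, 0, 0, 0],
])

```text
t: 13.1
eef_pos: [0.5182, 0.0384, 0.1964]
eef_rot: [-2.507, -0.945, -1.026]
contact_force: [-5.4, -4.4, -1.2]
finger_gap: 0.0008
gripper_force: 3.0
```

```bash
python3 - <<'E'
from h import *
rep(); print(rot_to(lip()))
im=viewer.get_image("side"); W=cloud(im).reshape(-1,3); L=(W-[WIN[0],WIN[1],0])@RW*1000
for x in (-100,-60,-20,20):
    k=(abs(L[:,0]-x)<8)&(L[:,1]>20)&(L[:,1]<110)&(L[:,2]>80)&(L[:,2]<150); print(x,k.sum(),np.median(L[k,2]) if k.any() else 0)
E
```

```text
t 13.1 tip_w [-100.4  -58.3   60.6] F_w [-6.94  0.22 -1.18] q [-0.04  0.46  2.22  1.84  0.53 -0.91] gap 0.0007969032329049601
[-0.18464324  0.38396059 -0.13810491]
-100 126 116.81679215742341
-60 124 112.3854450878195
-20 143 109.39930266879195
20 140 106.32407257774696
```

carry_out([
  [-0.05, -0.2, 0, 0, 0, 0],
  [0, -0.2, 0, 0, 0, 0],
  [0, -0.2, 0, 0, 0, 0],
])

```text
t: 13.45
eef_pos: [0.5145, 0.0429, 0.1967]
eef_rot: [-2.506, -0.945, -1.029]
contact_force: [1.1, -2.0, -1.0]
finger_gap: 0.0004
gripper_force: 0.8
```

carry_out([
  [0, -0.2, 0, 0, 0, 0],
  [0, -0.2, 0, 0, 0, 0],
])

```text
t: 13.65
eef_pos: [0.5117, 0.046, 0.1967]
eef_rot: [-2.506, -0.945, -1.028]
contact_force: [0.2, -1.4, -1.5]
finger_gap: 0.0003
gripper_force: 0.7
```

carry_out([
  [0, -0.2, 0, 0, 0, 0],
  [0, -0.2, 0, 0, 0, 0],
])

```text
t: 13.85
eef_pos: [0.5089, 0.0489, 0.1966]
eef_rot: [-2.506, -0.945, -1.028]
contact_force: [0.4, -1.9, -1.4]
finger_gap: 0.0006
gripper_force: 0.7
```

```bash
python3 -c "
from h import *
rep()"
```

```text
t 13.85 tip_w [-100.3  -44.2   61. ] F_w [-1.02 -1.69 -1.4 ] q [-0.02  0.45  2.24  1.88  0.53 -0.93] gap 0.0006214082319329175
```

carry_out([
  [0, -0.2, 0, 0, 0, 0],
  [0, -0.2, 0, 0, 0, 0],
])

```text
t: 14.05
eef_pos: [0.5063, 0.0519, 0.1966]
eef_rot: [-2.506, -0.945, -1.028]
contact_force: [0.4, -0.5, -2.2]
finger_gap: 0.0004
gripper_force: 0.7
```

carry_out([
  [0, -0.2, 0, 0, 0, 0],
  [0, -0.2, 0, 0, 0, 0],
])

```text
t: 14.25
eef_pos: [0.5036, 0.0549, 0.1966]
eef_rot: [-2.506, -0.945, -1.028]
contact_force: [-0.2, -1.9, -0.4]
finger_gap: 0.0003
gripper_force: 0.7
```

carry_out([
  [0, -0.2, 0, 0, 0, 0],
  [0, -0.2, 0, 0, 0, 0],
])

```text
t: 14.45
eef_pos: [0.501, 0.0579, 0.1966]
eef_rot: [-2.506, -0.945, -1.028]
contact_force: [-0.4, -1.7, -1.7]
finger_gap: 0.0004
gripper_force: 0.8
```

```bash
python3 -c "
from h import *
rep()"
```

```text
t 14.45 tip_w [-100.4  -32.3   60.9] F_w [-1.38 -1.03 -1.66] q [-0.    0.45  2.25  1.91  0.52 -0.95] gap 0.000407038734405407
```

carry_out([
  [0, -0.2, 0, 0, 0, 0],
  [0, -0.2, 0, 0, 0, 0],
  [0, -0.2, 0, 0, 0, 0],
])

```text
t: 14.75
eef_pos: [0.497, 0.0624, 0.1967]
eef_rot: [-2.506, -0.945, -1.028]
contact_force: [0.8, -1.5, -1.2]
finger_gap: 0.0004
gripper_force: 0.9
```

carry_out([
  [0, -0.2, 0, 0, 0, 0],
  [0, -0.2, 0, 0, 0, 0],
])

```text
t: 14.95
eef_pos: [0.4944, 0.0654, 0.1967]
eef_rot: [-2.506, -0.945, -1.028]
contact_force: [0.3, -3.3, -0.5]
finger_gap: 0.0003
gripper_force: 1.6
```

carry_out([
  [0, -0.2, 0, 0, 0, 0],
  [0, -0.2, 0, 0, 0, 0],
])

```text
t: 15.15
eef_pos: [0.4917, 0.0683, 0.1967]
eef_rot: [-2.507, -0.945, -1.028]
contact_force: [0.5, -4.9, -1.4]
finger_gap: 0.0006
gripper_force: 2.3
```

carry_out([
  [0, -0.2, 0, 0, 0, 0],
  [0, -0.2, 0, 0, 0, 0],
])

```text
t: 15.35
eef_pos: [0.4892, 0.0713, 0.1967]
eef_rot: [-2.507, -0.944, -1.028]
contact_force: [3.1, -5.2, -2.6]
finger_gap: 0.0002
gripper_force: 2.8
```

```bash
python3 -c "
from h import *
rep()"
```

```text
t 15.35 tip_w [-100.4  -14.6   61. ] F_w [-1.13 -5.91 -2.64] q [ 0.03  0.44  2.27  1.97  0.51 -0.98] gap 0.00020415919051807276
```

carry_out([
  [0, -0.15, 0, 0, 0, 0],
  [0, -0.1, 0, 0, 0, 0],
])

```text
t: 15.55
eef_pos: [0.4878, 0.0731, 0.1968]
eef_rot: [-2.507, -0.944, -1.028]
contact_force: [3.1, -5.1, -2.6]
finger_gap: 0.0003
gripper_force: 3.0
```

carry_out([
  [0, -0.1, 0, 0, 0, 0],
  [0, -0.1, 0, 0, 0, 0],
])

```text
t: 15.75
eef_pos: [0.4867, 0.0746, 0.1969]
eef_rot: [-2.507, -0.944, -1.029]
contact_force: [4.6, -5.4, -2.3]
finger_gap: 0.0007
gripper_force: 3.1
```

carry_out([
  [0, -0.1, 0, 0, 0, 0],
  [0, 0, 0, 0, 0, 0],
])

```text
t: 15.95
eef_pos: [0.4861, 0.0753, 0.197]
eef_rot: [-2.507, -0.944, -1.029]
contact_force: [4.3, -5.1, -2.4]
finger_gap: 0.0006
gripper_force: 4.0
```

```bash
python3 -c "
from h import *
rep()"
```

```text
t 15.95 tip_w [-100.1   -9.6   61.3] F_w [-0.17 -6.7  -2.4 ] q [ 0.04  0.43  2.28  1.98  0.51 -0.99] gap 0.0006165102692666845
```

carry_out([
  [0, -0.1, 0, 0, 0, 0],
  [0, 0, 0, 0, 0, 0],
])

```text
t: 16.15
eef_pos: [0.4858, 0.0758, 0.1971]
eef_rot: [-2.509, -0.943, -1.029]
contact_force: [7.1, -9.4, -2.6]
finger_gap: 0.0004
gripper_force: 5.9
```

carry_out([
  [0, -0.1, 0, 0, 0, 0],
  [0, 0, 0, 0, 0, 0],
])

```text
t: 16.35
eef_pos: [0.4855, 0.0763, 0.1972]
eef_rot: [-2.51, -0.942, -1.03]
contact_force: [9.1, -13.7, -3.7]
finger_gap: 0.0007
gripper_force: 7.9
```

carry_out([
  [0, -0.1, 0, 0, 0, 0],
  [0, 0, 0, 0, 0, 0],
])

```text
t: 16.55
eef_pos: [0.4852, 0.0767, 0.1973]
eef_rot: [-2.512, -0.94, -1.03]
contact_force: [14.1, -17.6, -6.0]
finger_gap: 0.0001
gripper_force: 10.0
```

```bash
python3 -c "
from h import *
rep()"
```

```text
t 16.55 tip_w [-99.8  -8.7  61.5] F_w [ -1.01 -22.5   -6.04] q [ 0.04  0.43  2.28  1.99  0.51 -0.99] gap 0.00014736060647302493
```

carry_out([
  [0, 0.1, 0, 0, 0, 0],
  [0.15, 0, -0.15, 0, 0, 0],
  [0.15, 0, -0.15, 0, 0, 0],
])

```text
t: 16.85
eef_pos: [0.4846, 0.0762, 0.2008]
eef_rot: [-2.511, -0.942, -1.026]
contact_force: [6.6, -12.8, -10.5]
finger_gap: 0.0006
gripper_force: 7.1
```

carry_out([
  [0.1, 0, -0.1, 0, 0, 0],
  [0.1, 0, -0.1, 0, 0, 0],
])

```text
t: 17.05
eef_pos: [0.4842, 0.0762, 0.2034]
eef_rot: [-2.512, -0.943, -1.025]
contact_force: [5.6, -13.7, -12.5]
finger_gap: 0.0004
gripper_force: 7.1
```

```bash
python3 -c "
from h import *
rep()"
```

```text
t 17.05 tip_w [-101.4   -8.    67.2] F_w [ -4.86 -13.94 -12.52] q [ 0.04  0.42  2.28  1.96  0.5  -0.96] gap 0.0004039014216710388
```

carry_out([
  [0.1, 0, -0.1, 0, 0, 0],
  [0, 0, 0, 0, 0, 0],
])

```text
t: 17.25
eef_pos: [0.4841, 0.0762, 0.2048]
eef_rot: [-2.512, -0.943, -1.025]
contact_force: [4.0, -13.8, -9.3]
finger_gap: 0.0005
gripper_force: 7.2
```

```bash
cat >> h.py <<'E'
def hood():
    im=viewer.get_image("side"); W=cloud(im).reshape(-1,3); L=(W-[WIN[0],WIN[1],0])@RW*1000
    k=(L[:,0]>-100)&(L[:,0]<40)&(L[:,1]>20)&(L[:,1]<110)&(L[:,2]>98)&(L[:,2]<170)
    a=np.polyfit(L[k,0],L[k,2],1); r=L[k,2]-np.polyval(a,L[k,0]); j=abs(r)<5; a=np.polyfit(L[k,0][j],L[k,2][j],1); print("hood",np.arctan(-a[0]),"z@-100",np.polyval(a,-100),k.sum())
E
python3 -c "
from h import *
rep();hood()"
```

```text
t 17.25 tip_w [-101.5   -7.9   68.6] F_w [ -6.12 -12.94  -9.26] q [ 0.04  0.41  2.28  1.96  0.5  -0.96] gap 0.0005313873712096671
hood 0.12254113658717114 z@-100 122.87563304736955 1224
```

carry_out([
  [0.1, 0, -0.1, 0, 0, 0],
  [0.1, 0, -0.1, 0, 0, 0],
])

```text
t: 17.5
eef_pos: [0.484, 0.0762, 0.2074]
eef_rot: [-2.512, -0.943, -1.024]
contact_force: [3.7, -13.2, -11.5]
finger_gap: 0.0004
gripper_force: 6.8
```

carry_out([
  [0.1, 0, -0.1, 0, 0, 0],
  [0.1, 0, -0.1, 0, 0, 0],
  [0, 0, 0, 0, 0, 0],
])

```text
t: 17.8
eef_pos: [0.484, 0.0764, 0.2105]
eef_rot: [-2.51, -0.944, -1.026]
contact_force: [0.6, -11.0, -5.6]
finger_gap: 0.0006
gripper_force: 5.2
```

```bash
python3 -c "
from h import *
rep();hood()"
```

```text
t 17.8 tip_w [-101.2   -7.5   74.5] F_w [-6.81 -8.68 -5.58] q [ 0.04  0.4   2.28  1.94  0.5  -0.93] gap 0.0006435328683136512
hood 0.15143444314716373 z@-100 128.2085607381535 1250
```

carry_out([
  [0.2, 0.05, -0.17, 0, 0, 0],
  [0.3, 0.1, -0.25, 0, 0, 0],
  [0.4, 0, -0.33, 0, 0, 0],
  [0.4, 0, -0.33, 0, 0, 0],
])

```text
t: 18.25
eef_pos: [0.4864, 0.077, 0.2279]
eef_rot: [-2.506, -0.945, -1.027]
contact_force: [-2.1, 0.9, -0.8]
finger_gap: 0.0003
gripper_force: 0.8
```

carry_out([
  [0.44, 0, -0.35, 0, 0, 0],
  [0.44, 0, -0.35, 0, 0, 0],
  [0.45, 0, -0.36, 0, 0, 0],
  [0.45, 0, -0.36, 0, 0, 0],
])

```text
t: 18.65
eef_pos: [0.4888, 0.0787, 0.2509]
eef_rot: [-2.506, -0.945, -1.028]
contact_force: [-0.3, -0.3, -1.0]
finger_gap: 0.0005
gripper_force: 0.5
```

```bash
python3 -c "
from h import *
rep();hood()"
```

```text
t 18.65 tip_w [-95.8  -8.6 115.3] F_w [-0.44  0.   -1.03] q [ 0.04  0.31  2.28  1.78  0.47 -0.75] gap 0.0005347976630397175
hood 0.36517304098396935 z@-100 168.52972851950082 1468
```

carry_out([
  [0.57, 0, -0.31, 0, 0, 0],
  [0.57, 0, -0.31, 0, 0, 0],
  [0.57, 0, -0.31, 0, 0, 0],
  [0.57, 0, -0.31, 0, 0, 0],
  [0.57, 0, -0.31, 0, 0, 0],
  [0.57, 0, -0.31, 0, 0, 0],
])

```text
t: 19.3
eef_pos: [0.4972, 0.086, 0.2879]
eef_rot: [-2.506, -0.945, -1.028]
contact_force: [-0.3, -0.1, -0.8]
finger_gap: 0.0004
gripper_force: 0.4
```

carry_out([
  [0.6, 0, -0.19, 0, 0, 0],
  [0.6, 0, -0.19, 0, 0, 0],
  [0.6, 0, -0.19, 0, 0, 0],
  [0.6, 0, -0.19, 0, 0, 0],
  [0.6, 0, -0.19, 0, 0, 0],
  [0.6, 0, -0.19, 0, 0, 0],
])

```text
t: 19.9
eef_pos: [0.5105, 0.0976, 0.3214]
eef_rot: [-2.506, -0.945, -1.028]
contact_force: [0.6, 0.0, -0.2]
finger_gap: 0.0006
gripper_force: 0.2
```

```bash
python3 -c "
from h import *
rep()"
```

```text
t 19.9 tip_w [-67.   -8.8 185.7] F_w [ 0.47 -0.4  -0.24] q [ 0.08  0.19  2.23  1.46  0.44 -0.37] gap 0.0006249812203648415
```

carry_out([
  [0.61, 0, -0.07, 0, 0, 0],
  [0.61, 0, -0.07, 0, 0, 0],
  [0.61, 0, -0.07, 0, 0, 0],
  [0.61, 0, -0.07, 0, 0, 0],
  [0.61, 0, -0.07, 0, 0, 0],
  [0.61, 0, -0.07, 0, 0, 0],
  [0.6, 0, 0, 0, 0, 0],
  [0.6, 0, 0, 0, 0, 0],
  [0.6, 0, 0, 0, 0, 0],
  [0.6, 0, 0, 0, 0, 0],
  [0.6, 0, 0, 0, 0, 0],
])

```text
t: 21.0
eef_pos: [0.5441, 0.1269, 0.3711]
eef_rot: [-2.506, -0.945, -1.028]
contact_force: [-0.5, -0.1, 0.2]
finger_gap: 0.0006
gripper_force: 0.0
```

```bash
python3 - <<'E'
from h import *
rep()
im=viewer.get_image("side"); cv2.imwrite("pics/g.png",im["frame"])
E
```

```text
t 21.0 tip_w [-22.4  -9.  235.4] F_w [-0.42  0.24  0.22] q [ 0.13  0.16  2.14  1.23  0.43 -0.07] gap 0.0005636575650629018
```

View pics/g.png

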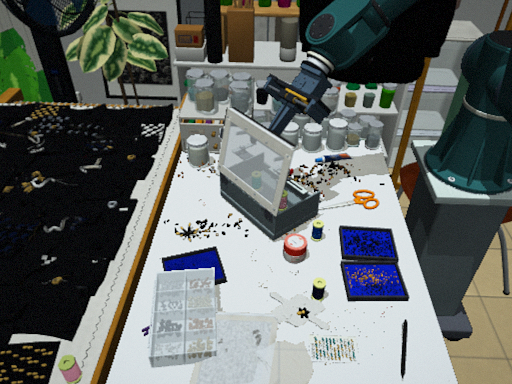

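The hood stands well up at (255,150) and the force is zero, so it is rising by itself. The pot and spools at (294,245), (317,229) and (318,290) are upright. I withdraw and wait.

carry_out([
  [0, 0, -1, 0, 0, 0],
  [0, 0, -2.5, 0, 0, 0],
  [0, 0, -3, 0, 0, 0],
  [0, 0, -3, 0, 0, 0],
  [0, 0, -2, 0, 0, 0],
  [0, 0, 0, 0, 0, 0],
  [0, 0, 0, 0, 0, 0],
  [0, 0, 0, 0, 0, 0],
  [0, 0, 0, 0, 0, 0],
  [0, 0, 0, 0, 0, 0],
  [0, 0, 0, 0, 0, 0],
  [0, 0, 0, 0, 0, 0],
])

```text
t: 22.25
eef_pos: [0.4835, 0.0731, 0.4523]
eef_rot: [-2.506, -0.945, -1.027]
contact_force: [0.3, 0.9, 0.6]
finger_gap: 0.0006
gripper_force: 0.0
```

carry_out([
  [0, 0, 0, 0, 0, 0],
  [0, 0, 0, 0, 0, 0],
  [0, 0, 0, 0, 0, 0],
  [0, 0, 0, 0, 0, 0],
  [0, 0, 0, 0, 0, 0],
  [0, 0, 0, 0, 0, 0],
  [0, 0, 0, 0, 0, 0],
  [0, 0, 0, 0, 0, 0],
  [0, 0, 0, 0, 0, 0],
  [0, 0, 0, 0, 0, 0],
])

```text
t: 23.25
eef_pos: [0.4834, 0.073, 0.4526]
eef_rot: [-2.506, -0.945, -1.028]
contact_force: [-0.3, -0.5, -1.1]
finger_gap: 0.0004
gripper_force: 0.0
```

```bash
python3 - <<'E'
from h import *
rep()
im=viewer.get_image("side"); cv2.imwrite("pics/i.png",im["frame"])
L=(cloud(im).reshape(-1,3)-[WIN[0],WIN[1],0])@RW*1000
for z in (130,170,210,250,275):
    k=(abs(L[:,2]-z)<6)&(L[:,0]>-60)&(L[:,0]<200)&(abs(L[:,1])<115); print(z,k.sum(),np.percentile(L[k,0],[10,50,90]) if k.any() else 0)
E
```

```text
t 23.25 tip_w [-103.6   -9.4  316.9] F_w [-0.58 -0.2  -1.14] q [ 0.03 -0.08  2.22  0.97  0.58  0.16] gap 0.0004488951409773746
130 154 [85.28023426 86.40325102 87.63489104]
170 171 [92.51208057 93.69082644 95.0668326 ]
210 171 [ 99.66694106 101.12890327 102.21613059]
250 169 [107.45419223 109.49732854 110.90322263]
275 444 [105.65462695 111.99191364 114.69285265]
```

View pics/i.png

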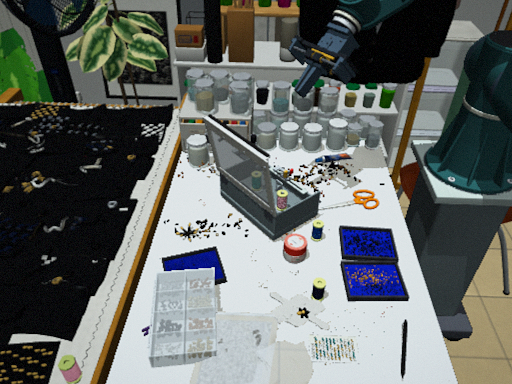

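The hood leans back past vertical at (240,150), with a slope of about 1.75 rad, and is at its stop. The arm is clear and the spools and pot are upright.

```bash
python3 -c "
from workcell import sign_off
print(sign_off())"
```

```text
the job is handed in; nothing more can be done
None
```

The job is handed in: the hood stands open by itself at about 1.75 rad, the clamp is swung clear, the two spools and the pot are upright, and the highest force I read was about 23 N on the catch; `sign_off()` returned no verdict.

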